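Clamp a ring under a quick-thread wing nut

ROBOT

A 6-joint arm with a two-finger parallel gripper is mounted at the origin on a cart in front of the work surface, level with it; the furniture and walls round the work are solid. World frame = base frame: x ahead of the robot, y to its left, z up, the work surface at z = 0. Lengths are in m, angles in rad, forces in N, time in s.
With the tool pointing down it reaches from about 0.35 to 0.85 m from the base axis. Payload 8.1 kg.
Tool frame: the origin (TCP) lies at the very end of the fingers, on their centre line; the grasp point (between the pads) lies 19 mm behind it; z points along the fingers, y is the line along which they close (so a half turn about z gives the same grasp; the last joint's range is limited). The gripper opens to 85 mm and grips with 20 to 120 N. Pads are 22 mm wide; open, the fingers measure 114 mm over their backs; the gripper's body (76 mm by 85 mm) begins 54 mm behind the grasp point. The pads swing forward as they close: fully open they stand 13 mm farther back than shut.
Start: joints at [-1.429, 0.13, 1.488, -0, 1.523, -0.085], TCP at [0.135, -0.585, 0.193] pointing down, gripper open.
Joint ranges: [-2.96, 2.96], [-0.89, 2.26], [0.02, 2.5], [-1.34, 4.48], [0, 2.73], [-2.66, 2.66]. Speed limits (rad/s): [2.39, 2.39, 2.79, 3.14, 3.14, 3.14].

INTERFACE

Orientations are given as a rotation vector (axis times angle).
In Python, from workcell import get_obs, get_image, close_job gives the robot as it stands. The module is installed in compiled form; this text tells all that it offers.
- The arm moves only by the tool carry_out, never from a script. Its argument "series" is a list of rows, each a list of 7 numbers: the turn, a rotation vector about the tool's x, y, z in degrees, then the shift along the tool's x, y, z in mm, then the finger opening in mm, from 0 to 85.4. In form: [[wx, wy, wz, dx, dy, dz, jaw], ...]. A call has exactly 10 rows; each row is the pose to reach, as a shift and turn from the pose commanded when the call began, along the tool's axes at that moment; what a row does not reach only later rows make up. A row lasts 1/8 s, in which the tool goes at most 62.5 mm and 10.7 degrees, less where a joint would pass 70% of its speed; a pose out of reach is approached as far as the arm can. A call with a gripper value outside its range is refused whole. The fingers move at their own pace and stop on an object; "force" is the grip in N (left out, the last holds). Time passes only in rows, so rows that repeat a pose let the fingers close, or fill a call up. It gives the time, the measured TCP pose, the force, the opening and the grip force at its end, in the units of the state.
- get_obs(): the state, without advancing time (a new reading comes with each control period).
- get_image(name): name is "scene" or "top" or "wrist"; returns a dict with "img" (400x640x3 uint8, red, green, blue), "depth" (400x640 float32, m along the optical axis (not along the pixel's ray), 0 where there is no reading), "camera_matrix" (3x3 intrinsics, pixels), "origin" and "rotation" of the camera in the world. Camera axes: x right, y down, z forward; pixel columns grow to the right and rows downward; lengths in m; the calibration is good to about 2 mm. A picture is of the moment at which its call begins.
- close_job(): hands the job in; it is judged then, once.
The state is a dict: "time_s": time; "joint_pos": joint angles; "joint_velocities": joint speeds; "effort": joint torques, N m; "tool_pos": TCP position; "tool_rot": TCP orientation; "force": force on the tool from outside, world axes, zero at the start; "ft_torque": the same for the moment, N m; "gripper_width": finger opening in m; "grasp_force": force on a finger pad.
Only numpy, scipy, OpenCV 4.12 (cv2) and the standard library are available. Lean on these libraries where they do the work, as an engineer would, in place of code of your own. Each camera call takes 0.05 s, during which the arm holds its last target. There are 200 camera calls.

TASK

Slip the dark grey steel clamp ring over the threaded post so that it lies flat on the white support, then set the wing nut on top of the thread with its orange bar over the two white dots. Turn the nut backward (anticlockwise seen from above) until it drops into the thread, then forward (clockwise) until it runs down onto the ring and stops with the bar in line with the red lines, and let go. Do not disturb the other things on the bench.

Things in the scene. Friction and masses are not known exactly. Their poses are not given: they have to be found in the camera images.
- thread_base: Clamping fixture, fixed: blue plate 160 (x) x 120 (y) x 10 mm with a white round support and an upright post with a brass two-start thread, 38 mm across, its chamfered tip 62 mm up. Origin: centre of the plate's underside, on the post axis; z up. Red lines along x: locked direction of the bar. Two white dots 50 mm from the axis, 22 degrees anticlockwise of the red lines: set-on direction.
- support (a point): Centre of the white support's upper face (64 mm across), on the post axis, 18 mm above the bench; the ring lies here.
- crown (a point): On the post axis at the height of the two flat thread crowns, 53 mm. The nut set down here over the dots can turn anticlockwise only (teeth 5 mm high stop it clockwise). With the bar about 75 degrees anticlockwise of the red lines its lugs leave the crowns and it drops about 12 mm by its own weight; if it hangs part way between the fingers, opening them frees it. The gap goes on to about 120 degrees.
- home (a point): On the post axis, 34 mm up: the nut's underside when run home on the ring. After the drop, clockwise turning takes the lugs under the crowns and down a ramp, 7 mm in all, by weight alone; a solid stop halts the bar along the red lines. Turning needs hardly any torque. All repeats after half a turn.
- clamp_ring: Dark grey steel ring, outer diameter 66, bore 44, height 16 mm, lying flat; 0.18 kg, same both ways up. Origin: centre of its underside. On the white support its underside is 18 mm and its upper face 34 mm above the bench.
- wing_nut: Wing nut, 63 mm high, about 0.16 kg: black round hub (59 mm across, 35 high, open below, bore 41.6 mm, 30 deep) and a straight orange bar 90 long, 12 thick, 35 to 63 mm above the underside. Two brass lugs inside the lower rim, under the bar's ends. Origin: centre of the underside; x along the bar, z up. Held loosely (fingers a few mm wider than the bar) it turns and is free to drop.
- tape_roll: Bystander, not to be moved: roll of black tape, 93 mm across, 19 mm high, lying flat; origin at the centre of its underside.
- marker_1: Bystander, not to be moved: white marker with a blue cap, 132 mm long, lying; origin at the centre of its underside.
- syringe: Bystander, not to be moved: clear plastic syringe, 94 mm long, lying; origin at the centre of its underside.
- caliper: Bystander, not to be moved: steel caliper, 222 mm long, 10 mm thick, lying; origin at the centre of its underside.
Not all that is in view belongs to the job. What is shaped like the clamp_ring but green or turquoise is not meant. What is shaped like the wing_nut but pink is not meant.

How it is judged:
By the outcome, as a careful person would: the job done as asked, in the order asked, and still so for the second after the job is handed in, with the robot touching nothing.
It also fails if it takes over 72 s, if anything falls off the work surface, if the arm or the gripper's body presses on something with over 40 N, if the wrist force passes 120 N, or if a joint passes its speed limit or range.

## Working session

There is one attempt and no reset: what is moved stays moved. The work goes in short steps, Python scripts to look and compute and a tool call to move; the robot and the scene stay as the last step left them, time stands still between calls to the robot, and variables do not carry over. Pictures are saved under pics/ and viewed, at most 10 in all, crops included, and the job is handed in when it is done.

Besides the shell and the picture viewer there is one more tool, called by a JSON object that holds its "op" and its "data", one argument or row to a line. carry_out: Moves the arm, as the interface text tells. Its arguments: {"type":"object","properties":{"series":{"type":"array"},"force":{"type":"number"}},"required":["series"]}

```bash
mkdir -p pics
cat > h.py <<'E'
import numpy as np, cv2, pickle
from workcell import get_obs, get_image, close_job
from scipy.spatial.transform import Rotation as R
def grab(n,tag):
    d=get_image(n); cv2.imwrite(f'pics/{tag}.png',d['img'][:,:,::-1]); pickle.dump(d,open(f'pics/{tag}.pkl','wb')); return d
def world(d):
    K=np.array(d['camera_matrix']); Z=d['depth']; v,u=np.mgrid[:Z.shape[0],:Z.shape[1]]
    p=np.stack([(u-K[0,2])/K[0,0]*Z,(v-K[1,2])/K[1,1]*Z,Z],-1)
    return p@np.array(d['rotation']).T+np.array(d['origin'])
E
python3 - <<'E'
from h import *
d=grab('top','top0'); e=grab('scene','sc0')
print(d['origin'],d['rotation'],d['camera_matrix']); o=get_obs(); print(o['time_s'],o['tool_pos'],o['tool_rot'],o['force'],o['gripper_width'])
E
```

```text
[ 0.31701597 -0.05248661  1.21715566] [-2.20587394  2.0058272  -0.21854421] [[428.61205043   0.         317.06478678]
 [  0.         428.61205043 198.58506926]
 [  0.           0.           1.        ]]
0.1 [ 0.1348484  -0.5840576   0.19241969] [-3.11970324e+00 -3.55228131e-01  7.38476304e-05] [ 0.0528307   0.06730886 -0.73608584] 0.08549114128381359
```

View pics/top0.png

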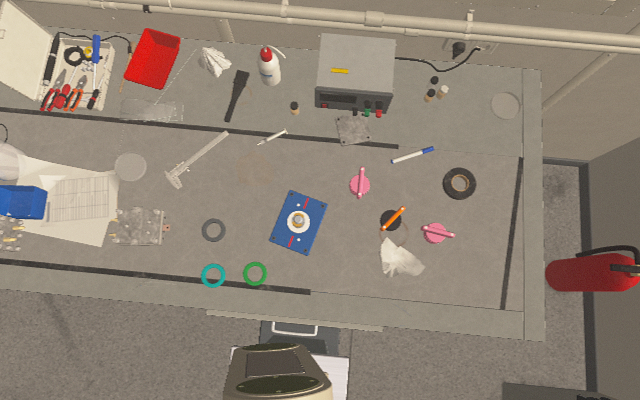

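View pics/sc0.png

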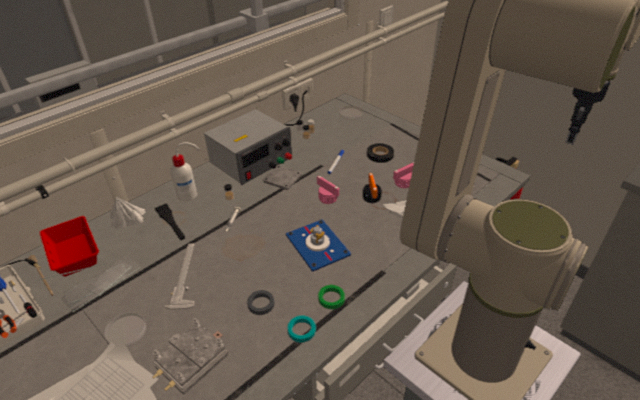

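The top view shows the grey ring at (214,230), the base with its post at (298,221) and the orange-bar nut at (392,218). The pink nuts are at (360,185) and (437,233), and the green and turquoise rings at (254,273) and (213,276). The scene view agrees.

```bash
sed -i "s/np.array(d\['rotation'\]).T/R.from_rotvec(np.ravel(d['rotation'])).as_matrix().T/" h.py
python3 - <<'E'
from h import *
d=pickle.load(open('pics/top0.pkl','rb')); P=world(d); I=cv2.cvtColor(d['img'],cv2.COLOR_RGB2HSV).astype(int)
def st(n,m,c,r):
    v,u=np.mgrid[:400,:640]; m=m&(np.hypot(u-c[0],v-c[1])<r)
    q=P[m]; print(n,m.sum(),q.mean(0).round(4),np.median(q[:,2]).round(3), ((q.min(0)+q.max(0))/2).round(4))
    (c0,s,a)=cv2.minAreaRect((q[:,:2]*1000).astype(np.float32)); print('   rect',np.round(c0,1),np.round(s,1),round(a,1)); return q
H,S,V=I[...,0],I[...,1],I[...,2]; z=P[...,2]
st('ring',z>.009,(214,230),18)
st('post',z>.045,(298,221),16)
st('supp',(z>.014)&(z<.024),(298,221),20)
st('plate',(z>.004),(298,221),48)
q=st('bar',(H>5)&(H<20)&(S>150)&(z>.04),(392,218),22)
st('nut hub',(z>.02)&(V<70),(390,220),20)
st('red',((H<6)|(H>174))&(S>120),(298,221),48)
st('pink1',(z>.02),(360,185),22)
st('pink2',(z>.02),(437,233),24)
st('cloth',(z>.004),(403,258),26)
st('bench',z>-1,(340,250),10)
E
```

```text
ring 249 [0.4545 0.2432 0.0348] 0.016 [0.4028 0.1139 0.6132]
   rect [388.7 115.7] [364.6  64.7] 62.6
post 123 [0.4993 0.01   0.0758] 0.058 [ 0.4191 -0.013   0.6313]
   rect [417.   -9.8] [214.6  35.3] 13.8
supp 243 [0.5    0.0108 0.0179] 0.018 [0.506  0.0111 0.0188]
   rect [505.7  13.9] [ 91.3 104.7] 64.9
plate 2479 [0.4995 0.0102 0.0254] 0.01 [0.4807 0.0129 0.6106]
   rect [501.1  14.1] [268.6 284.9] 66.6
bar 125 [ 0.5267 -0.2435  0.0712] 0.062 [ 0.4415 -0.1657  0.6293]
   rect [ 438.5 -166.2] [ 11.  332.7] 48.8
nut hub 128 [ 0.5305 -0.2445  0.0339] 0.034 [ 0.5281 -0.246   0.0307]
   rect [ 529.2 -245.4] [52.9 48. ] 54.2
red 31 [0.5011 0.0129 0.01  ] 0.01 [0.5028 0.0126 0.0098]
   rect [502.8  12.4] [  3.5 148.6] 74.4
pink1 377 [ 0.6199 -0.1506  0.0542] 0.037 [ 0.4932 -0.1163  0.6187]
   rect [495.6 -97.3] [ 57.6 363.7] 66.9
pink2 420 [ 0.5011 -0.3657  0.065 ] 0.038 [ 0.4268 -0.2339  0.6189]
   rect [ 432.3 -222.1] [ 57.1 406.1] 26.2
cloth 1053 [ 0.4184 -0.2751  0.0245] 0.014 [ 0.4076 -0.207   0.6106]
   rect [ 414.7 -199.9] [134.  327.4] 11.3
bench 305 [ 0.4346 -0.1133  0.0036] -0.0 [ 0.3894 -0.0962  0.6041]
   rect [ 386.1 -100.1] [ 55.5 158.3] 74.8
```

```bash
cat >> h.py <<'E'
def rel(p,yaw,o=None):
    """shift(mm) and turn about tool z (deg) to TCP p, tool down, tool-x yaw in deg (mod 180 nearest)"""
    o=o or get_obs(); T=R.from_rotvec(o['tool_rot']); s=T.inv().apply(np.array(p)-o['tool_pos'])*1000
    c=[]
    for y in (yaw,yaw+180):
        y=np.radians(y); G=R.from_matrix(np.array([[np.cos(y),np.sin(y),0],[np.sin(y),-np.cos(y),0],[0,0,-1]]).T)
        c.append(np.degrees((T.inv()*G).as_rotvec()))
    tx=T.as_matrix()[:,0]
    print('now yaw',np.degrees(np.arctan2(tx[1],tx[0])).round(1),'turns',c[0].round(1),c[1].round(1),'shift',s.round(1))
def rect(q):
    c0,s,a=cv2.minAreaRect((q[:,:2]*1000).astype(np.float32)); l=np.cov(q[:,:2].T); w,v=np.linalg.eigh(l)
    print('  n',len(q),'mean',q.mean(0).round(4),'rect',np.round(c0,1),np.round(s,1),round(a,1),'axis',np.degrees(np.arctan2(v[1,1],v[0,1])).round(1))
E
python3 - <<'E'
from h import *
d=pickle.load(open('pics/top0.pkl','rb')); P=world(d); I=cv2.cvtColor(d['img'],cv2.COLOR_RGB2HSV).astype(int)
H,S,V=I[...,0],I[...,1],I[...,2]; z=P[...,2]; v,u=np.mgrid[:400,:640]
def near(c,r): return (np.hypot(u-c[0],v-c[1])<r)&(z<.1)
for n,m in dict(ring=near((214,230),18)&(z>.009),plate=near((298,221),48)&(z>.005),post=near((298,221),16)&(z>.045),
  red=near((298,221),48)&((H<6)|(H>174))&(S>120),bar=near((392,218),22)&(H>5)&(H<20)&(S>150)&(z>.04),
  hub=near((390,220),20)&(z>.025)&(z<.045)&(V<70)).items(): print(n); rect(P[m])
rel((.455,.243,.17),13); print(get_obs()['joint_pos'])
E
```

```text
ring
  n 245 mean [0.4567 0.248  0.0155] rect [456.1 247.9] [62.8 64.2] 8.9 axis 72.0
plate
  n 2341 mean [0.5011 0.0106 0.0137] rect [502.6   5.6] [243.  244.3] 23.6 axis 163.5
post
  n 121 mean [0.5024 0.011  0.057 ] rect [502.9  11.1] [28.5 37.5] 84.5 axis 171.7
red
  n 31 mean [0.5011 0.0129 0.01  ] rect [502.8  12.4] [  3.5 148.6] 74.4 axis 164.3
bar
  n 124 mean [ 0.5284 -0.245   0.0619] rect [ 530.5 -246.8] [ 9.6 88. ] 49.7 axis 139.6
hub
  n 125 mean [ 0.5308 -0.2448  0.0342] rect [ 529.2 -245.4] [52.9 48. ] 54.2 axis 45.4
now yaw 13.0 turns [-0.1 -0.  -0. ] [ -0.    0.2 180. ] shift [ 497.9 -733.9   23.8]
[-1.42941111e+00  1.31114184e-01  1.48919344e+00  1.43749777e-06
  1.52301601e+00 -8.53702236e-02]
```

{"op": "carry_out", "data": {
  "series": [
    [0,0,0,394,-304,20,85],
    [0,0,0,394,-304,20,85],
    [0,0,0,394,-304,20,85],
    [0,0,0,394,-304,20,85],
    [0,0,0,394,-304,20,85],
    [0,0,0,394,-304,20,85],
    [0,0,0,394,-304,20,85],
    [0,0,0,499,-734,20,85],
    [0,0,0,499,-734,20,85],
    [0,0,0,499,-734,20,85]
  ]
}}

```text
time_s: 1.35
tool_pos: [0.4286, -0.0579, 0.1746]
tool_rot: [-3.121, -0.355, 0.0]
force: [0.5, 0.2, -0.1]
gripper_width: 0.0847
grasp_force: 0.0
```

{"op": "carry_out", "data": {
  "series": [
    [0,0,0,100,-430,0,85],
    [0,0,0,100,-430,0,85],
    [0,0,0,100,-430,0,85],
    [0,0,0,100,-430,0,85],
    [0,0,0,100,-430,0,85],
    [0,0,0,100,-430,0,85],
    [0,0,0,100,-430,0,85],
    [0,0,0,100,-430,0,85],
    [0,0,0,100,-430,0,85],
    [0,0,0,100,-430,0,85]
  ]
}}

```text
time_s: 2.6
tool_pos: [0.4299, 0.3803, 0.1749]
tool_rot: [3.121, 0.353, -0.0]
force: [-0.2, -0.6, 0.8]
gripper_width: 0.085
grasp_force: 0.0
```

{"op": "carry_out", "data": {
  "series": [
    [0,0,0,-4,135,15,85],
    [0,0,0,-4,135,15,85],
    [0,0,0,-4,135,15,85],
    [0,0,0,-4,135,15,85],
    [0,0,0,-4,135,15,85],
    [0,0,0,-4,135,15,85],
    [0,0,0,-4,135,15,85],
    [0,0,0,-4,135,15,85],
    [0,0,0,-4,135,15,85],
    [0,0,0,-4,135,15,85]
  ]
}}

```text
time_s: 3.85
tool_pos: [0.4561, 0.2492, 0.1598]
tool_rot: [3.121, 0.356, -0.0]
force: [0.9, 0.2, -0.3]
gripper_width: 0.0847
grasp_force: 0.0
```

Run:
```python
from h import *
d=grab('wrist','w1'); P=world(d); z=P[...,2]; V=d['img'].max(2)
m=(z>.010)&(z<.022)&(np.hypot(P[...,0]-.4565,P[...,1]-.248)<.05); rect(P[m])
a=m&(V<110); rect(P[a]); print(cv2.minEnclosingCircle((P[m][:,:2]*1000).astype(np.float32)))
o=get_obs(); print(o['tool_pos']); print(d['origin'])
c=cv2.minEnclosingCircle((P[m][:,:2]*1000).astype(np.float32))[0]; rel((c[0]/1000,c[1]/1000,.004),13)
```

```text
n 1896 mean [0.4594 0.2503 0.0147] rect [458.5 249.8] [64.8 64.4] 11.3 axis -166.5
  n 1896 mean [0.4594 0.2503 0.0147] rect [458.5 249.8] [64.8 64.4] 11.3 axis -166.5
((458.2125244140625, 250.04483032226562), 32.82371520996094)
[0.45610426 0.2491974  0.15988485]
[0.5367572  0.26739464 0.33950972]
now yaw 13.0 turns [-0.  0. -0.] [  0.   0. 180.] shift [  2.3  -0.4 155.9]
```

View pics/w1.png

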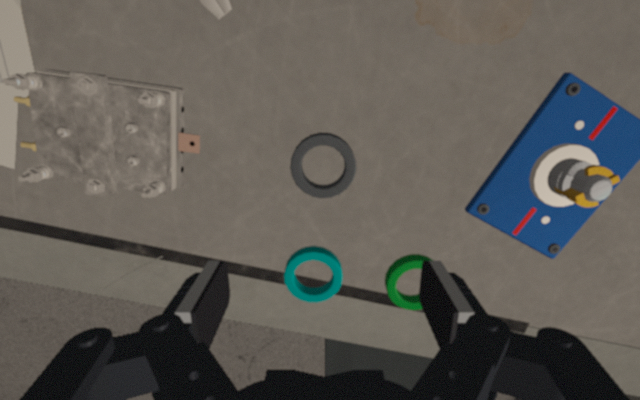

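The wrist view shows the grey ring at (323,165), centred between the fingers. The base is at right, with its dots at (580,125) and (545,220).

{"op": "carry_out", "data": {
  "series": [
    [0,0,0,2,0,60,85],
    [0,0,0,2,0,110,85],
    [0,0,0,2,0,140,85],
    [0,0,0,2,0,157,85],
    [0,0,0,2,0,157,85],
    [0,0,0,2,0,157,62],
    [0,0,0,2,0,157,62],
    [0,0,0,2,0,157,62],
    [0,0,0,2,0,157,62],
    [0,0,0,2,0,157,62]
  ],
  "force": 40
}}

```text
time_s: 5.15
tool_pos: [0.4581, 0.2497, 0.003]
tool_rot: [-3.121, -0.356, -0.0]
force: [0.4, -0.4, 0.3]
gripper_width: 0.0621
grasp_force: 0.0
```

Run:
```python
from h import *
d=grab('wrist','w2'); P=world(d); o=get_obs(); print(o['gripper_width'],o['grasp_force'],o['force'])
```

```text
0.06209254799458237 0.0 [ 0.23680486 -0.07628402  0.07670287]
```

View pics/w2.png

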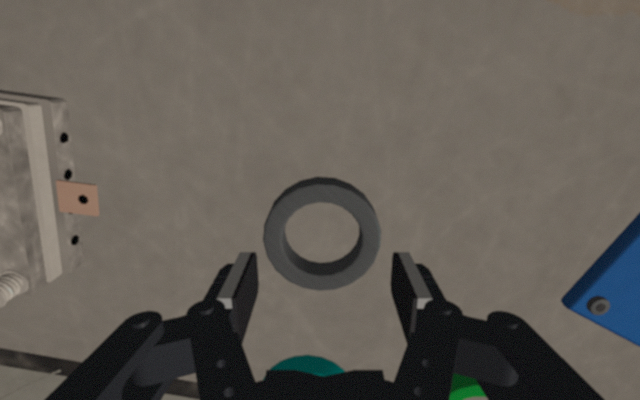

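Run:
```python
from h import *
d=pickle.load(open('pics/w2.pkl','rb')); P=world(d); o=get_obs(); print(d['origin'],R.from_rotvec(np.ravel(d['rotation'])).as_matrix()[:,2].round(3),d['camera_matrix'][0])
for u,v in [(248,258),(240,270),(230,290),(248,280),(400,258),(410,270),(400,280),(425,292),(285,200),(320,270),(360,200),(450,120)]: print(u,v,P[v,u].round(4),d['depth'][v,u].round(3))
m=(P[...,2]>.010)&(P[...,2]<.022)&(np.hypot(P[...,0]-.4565,P[...,1]-.248)<.05); print(cv2.minEnclosingCircle((P[m][:,:2]*1000).astype(np.float32)));rect(P[m])
```

```text
[0.53874683 0.267793   0.18269627] [-0.312 -0.072 -0.947] [336.72084519   0.         324.10930502]
248 258 [0.4622 0.2832 0.0559] 0.143
240 270 [0.462  0.2843 0.0656] 0.134
230 290 [0.4618 0.2848 0.0789] 0.121
248 280 [0.4572 0.2807 0.0641] 0.137
400 258 [0.4765 0.2203 0.0557] 0.143
410 270 [0.4767 0.2182 0.0648] 0.135
400 280 [0.4707 0.2203 0.0636] 0.138
425 292 [0.4773 0.2166 0.08  ] 0.12
285 200 [0.4758 0.2745 0.0142] 0.179
320 270 [0.4354 0.2464 0.0089] 0.198
360 200 [0.4849 0.2358 0.0146] 0.178
450 120 [ 0.5346  0.1967 -0.003 ] 0.182
((457.65863037109375, 250.35842895507812), 33.22787857055664)
  n 5963 mean [0.4599 0.2507 0.0146] rect [457.9 250.5] [65.  65.5] 88.3 axis -165.6
```

The wrist view shows the ring at (322,233) and the finger ends at about row 253. The depth puts those ends at z≈0.053, about 50 mm above the reported TCP, which explains why there was no contact. I'll open, go lower in small steps and measure.

{"op": "carry_out", "data": {
  "series": [
    [0,0,0,0,0,0,85],
    [0,0,0,0,0,0,85],
    [0,0,0,0,0,0,85],
    [0,0,0,0,0,8,85],
    [0,0,0,0,0,14,85],
    [0,0,0,0,0,20,85],
    [0,0,0,0,0,20,85],
    [0,0,0,0,0,20,85],
    [0,0,0,0,0,20,85],
    [0,0,0,0,0,20,85]
  ]
}}

```text
time_s: 6.45
tool_pos: [0.4583, 0.2497, -0.0168]
tool_rot: [-3.121, -0.355, -0.001]
force: [-0.8, 0.1, 0.5]
gripper_width: 0.0847
grasp_force: 0.0
```

```bash
cat >> h.py <<'E'
def tips(d,P):
    """lowest finger points near the pads, in tool frame (mm), and world z"""
    o=get_obs(); T=R.from_rotvec(o['tool_rot']); q=T.inv().apply((P.reshape(-1,3)-o['tool_pos']))*1000
    for s in (1,-1):
        m=(abs(q[:,0])<14)&(s*q[:,1]>0)&(abs(q[:,1])<60)&(q[:,2]<-12)&(q[:,2]>-90)&(d['depth'].ravel()>.02); 
        if m.sum(): k=q[m]; k=k[k[:,2]>=np.percentile(k[:,2],97)]; print('side',s,m.sum(),'tip tool mm',k.mean(0).round(1),'z',(o['tool_pos'][2]*1000-k[:,2].mean()).round(1))
E
python3 - <<'E'
from h import *
d=grab('wrist','w3'); P=world(d); tips(d,P); o=get_obs(); print(o['tool_pos'],o['force'],o['gripper_width'])
d=pickle.load(open('pics/w1.pkl','rb'));K=d['camera_matrix'];
E
```

```text
side 1 8532 tip tool mm [  0.7  27.5 -14.3] z -2.6
side -1 8546 tip tool mm [  0.3 -31.8 -14.3] z -2.6
[ 0.45825174  0.24970387 -0.01687212] [ 0.01520692 -0.48291943  0.30306738] 0.08497250142322119
```

```bash
sed -i "s/(q\[:,2\]<-12)/(P.reshape(-1,3)[:,2]>zmin)/; s/def tips(d,P)/def tips(d,P,zmin=.022)/" h.py
python3 - <<'E'
from h import *
d=pickle.load(open('pics/w3.pkl','rb')); tips(d,world(d))
E
```

```text
side 1 3369 tip tool mm [  1.1  43.4 -51.8] z 34.9
side -1 3380 tip tool mm [  0.5 -42.1 -51.7] z 34.8
```

View pics/w3.png

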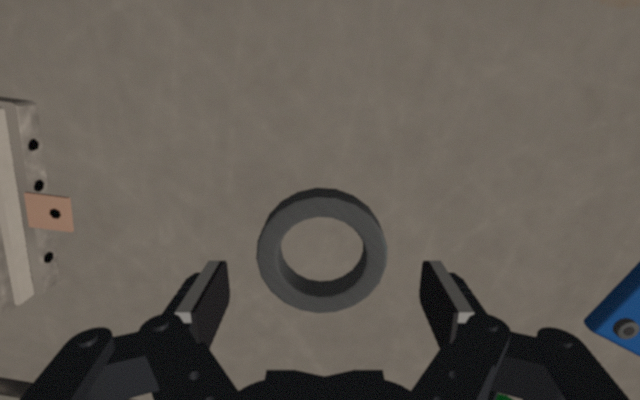

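The ring sits at (321,250) between the finger ends at (222,263) and (428,263). The ends measure z=35 mm, so they trail the reported TCP by about 52 mm. I need about 28 mm more.

{"op": "carry_out", "data": {
  "series": [
    [0,0,0,0,0,10,85],
    [0,0,0,0,0,20,85],
    [0,0,0,0,0,26,85],
    [0,0,0,0,0,28,85],
    [0,0,0,0,0,28,60],
    [0,0,0,0,0,28,60],
    [0,0,0,0,0,28,60],
    [0,0,0,0,0,28,60],
    [0,0,0,0,0,28,60],
    [0,0,0,0,0,28,60]
  ],
  "force": 40
}}

```text
time_s: 7.75
tool_pos: [0.4593, 0.2502, -0.0439]
tool_rot: [-3.121, -0.356, -0.004]
force: [-0.4, 0.9, 5.5]
gripper_width: 0.0643
grasp_force: 48.7
```

Run:
```python
from h import *
d=grab('wrist','w4'); tips(d,world(d)); P=world(d); print(P[380:398:6,250:400:30,2].round(3))
```

```text
side 1 2161 tip tool mm [  5.3  36.3 -66.4] z 22.5
side -1 2177 tip tool mm [  5.4 -35.9 -66.4] z 22.5
[[0.076 0.069 0.069 0.07  0.07 ]
 [0.077 0.072 0.071 0.071 0.072]
 [0.079 0.073 0.072 0.073 0.073]]
```

{"op": "carry_out", "data": {
  "series": [
    [0,0,0,0,0,-15,60],
    [0,0,0,0,0,-60,60],
    [0,0,0,0,0,-120,60],
    [0,0,0,-20,60,-130,60],
    [0,0,0,-70,241,-130,60],
    [0,0,0,-70,241,-130,60],
    [0,0,0,-70,241,-130,60],
    [0,0,0,-70,241,-130,60],
    [0,0,0,-70,241,-130,60],
    [0,0,0,-70,241,-130,60]
  ]
}}

```text
time_s: 9.05
tool_pos: [0.444, 0.0003, 0.085]
tool_rot: [-3.121, -0.358, 0.0]
force: [0.2, 0.4, -1.7]
gripper_width: 0.0642
grasp_force: 45.5
```

```bash
cat >> h.py <<'E'
def base(d,P,c=(.503,.0125)):
    I=cv2.cvtColor(d['img'],cv2.COLOR_RGB2HSV).astype(int); H,S,V=I[...,0],I[...,1],I[...,2]; z=P[...,2]; r=np.hypot(P[...,0]-c[0],P[...,1]-c[1])
    print('plate');rect(P[(z>.004)&(z<.014)&(r<.11)&(H>95)&(H<130)&(S>100)])
    print('red');rect(P[(z>.004)&(z<.016)&(r<.09)&((H<6)|(H>174))&(S>120)])
    w=P[(z>.014)&(z<.021)&(r<.036)&(S<70)&(V>120)]
    if len(w)>50: print('white',cv2.minEnclosingCircle((w[:,:2]*1000).astype(np.float32)))
    w=P[(z>.045)&(z<.066)&(r<.024)]
    if len(w)>50: print('post',cv2.minEnclosingCircle((w[:,:2]*1000).astype(np.float32)),w[:,2].max())
    w=P[(z>.004)&(z<.014)&(r<.06)&(r>.04)&(S<70)&(V>140)]
    if len(w): print('dots',len(w)); rect(w)
E
python3 - <<'E'
from h import *
d=grab('wrist','w5'); P=world(d); o=get_obs(); print(o['tool_pos'],o['gripper_width'],o['grasp_force']); base(d,P)
T=R.from_rotvec(o['tool_rot']); q=T.inv().apply((P.reshape(-1,3)-o['tool_pos']))*1000
m=(abs(q[:,0])<36)&(abs(q[:,1])<31)&(q[:,2]<-30)&(q[:,2]>-70); k=q[m]; print('ring in tool',m.sum(),k.min(0),k.max(0),np.percentile(k[:,2],[5,50,95]))
E
```

```text
[0.44400943 0.00045433 0.08492374] 0.06431226814390503 45.47021800652146
plate
  n 24437 mean [0.5105 0.0123 0.009 ] rect [503.6  12.6] [118.5 158.1] 74.2 axis 149.1
red
  n 505 mean [0.516  0.0093 0.0098] rect [503.6  12.8] [  4.1 149.8] 74.2 axis 164.2
white ((503.7613525390625, 12.660161018371582), 31.843910217285156)
post ((503.4886474609375, 12.756954193115234), 19.18870735168457) 0.06319421689333643
dots 227
  n 227 mean [0.514  0.014  0.0097] rect [503.6  12.8] [108.4   8.5] 6.2 axis -173.8
ring in tool 12424 [-33.22193543 -30.98879001 -61.27315242] [ 32.70265353  30.99969205 -43.06286531] [-59.82364694 -58.65903872 -47.25115337]
```

View pics/w5.png

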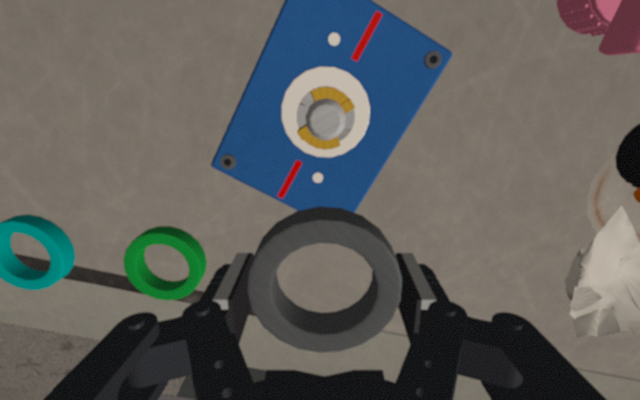

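The picture shows the ring held level at (325,280). The post is at (325,117), and the dots are at (334,39) and (318,178). The base centre is (0.5036, 0.0127), with the red lines at 164.2° and the set-on direction at 6.2°.

{"op": "carry_out", "data": {
  "series": [
    [0,0,0,61,1.5,0,60],
    [0,0,0,61,1.5,0,60],
    [0,0,0,61,1.5,0,60],
    [0,0,0,61,1.5,30,60],
    [0,0,0,61,1.5,60,60],
    [0,0,0,61,1.5,80,60],
    [0,0,0,61,1.5,95,60],
    [0,0,0,61,1.5,105,60],
    [0,0,0,61,1.5,109,60],
    [0,0,0,61,1.5,109,60]
  ]
}}

```text
time_s: 10.35
tool_pos: [0.5041, 0.0113, -0.0238]
tool_rot: [3.121, 0.356, 0.001]
force: [-0.1, -0.3, -2.2]
gripper_width: 0.0647
grasp_force: 45.5
```

{"op": "carry_out", "data": {
  "series": [
    [0,0,0,0,0,1.5,60],
    [0,0,0,0,0,1.5,60],
    [0,0,0,0,0,1.5,85],
    [0,0,0,0,0,1.5,85],
    [0,0,0,0,0,1.5,85],
    [0,0,0,0,0,1.5,85],
    [0,0,0,0,0,-40,85],
    [0,0,0,0,0,-90,85],
    [0,0,0,-50,0,-150,85],
    [0,0,0,-50,0,-150,85]
  ]
}}

```text
time_s: 11.6
tool_pos: [0.4561, -0.0004, 0.1299]
tool_rot: [3.12, 0.355, 0.009]
force: [0.6, 1.2, -0.6]
gripper_width: 0.0852
grasp_force: 0.0
```

Run:
```python
from h import *
d=grab('wrist','w6'); P=world(d); o=get_obs(); print(o['tool_pos']); z=P[...,2];r=np.hypot(P[...,0]-.5036,P[...,1]-.0127)
m=(z>.026)&(z<.04)&(r<.045); q=P[m]; print(cv2.minEnclosingCircle((q[:,:2]*1000).astype(np.float32)))
t=(z>.031)&(z<.037)&(r<.045)&(r>.023); q=P[t]; A=np.c_[q[:,:2]-q[:,:2].mean(0),np.ones(len(q))]; print('tilt',np.linalg.lstsq(A,q[:,2],rcond=None)[0].round(4))
rel((.5290,-.2450,.16),139.6)
```

```text
[ 0.4558406  -0.0005129   0.13000257]
((504.0445861816406, 10.06676959991455), 32.98362731933594)
tilt [0.0009 0.0015 0.0329]
now yaw 13.0 turns [   0.4   -0.  -126.6] [-0.  -0.3 53.4] shift [ 16.5 254.7 -29.4]
```

The depth fit shows the ring lying flat on the support, top face at about 34 mm. Next is the nut.

{"op": "carry_out", "data": {
  "series": [
    [0,0,10,19,60,-15,85],
    [0,0,20,19,120,-15,85],
    [0,0,30,19,180,-15,85],
    [0,0,40,19,240,-15,85],
    [0,0,50,19,253,-15,85],
    [0,0,53.4,19,253,-15,85],
    [0,0,53.4,19,253,-15,85],
    [0,0,53.4,19,253,-15,85],
    [0,0,53.4,19,253,-15,85],
    [0,0,53.4,19,253,-15,85]
  ]
}}

```text
time_s: 12.9
tool_pos: [0.5306, -0.2419, 0.141]
tool_rot: [2.949, -1.084, 0.0]
force: [0.0, 0.1, -0.3]
gripper_width: 0.085
grasp_force: 0.0
```

```bash
cat >> h.py <<'E'
def nut(d,P,c,zb,r0=.06):
    I=cv2.cvtColor(d['img'],cv2.COLOR_RGB2HSV).astype(int); H,S,V=I[...,0],I[...,1],I[...,2]; z=P[...,2]; r=np.hypot(P[...,0]-c[0],P[...,1]-c[1])
    m=(H>4)&(H<22)&(S>140)&(r<r0)&(z>zb+.04); m&=z>np.percentile(z[m],90)-.004; print('bar top z',np.median(z[m]).round(4)); rect(P[m])
E
python3 - <<'E'
from h import *
d=grab('wrist','w7'); P=world(d); o=get_obs(); print(o['tool_pos']); nut(d,P,(.531,-.243),0)
tips(d,P,.09)
E
```

```text
[ 0.5306093  -0.2419739   0.14101075]
bar top z 0.0614
  n 1325 mean [ 0.5339 -0.2495  0.0624] rect [ 521.4 -260.7] [45.8 88.1] 50.2 axis 140.4
side 1 3370 tip tool mm [  1.2  43.2 -51.7] z 192.7
side -1 3379 tip tool mm [  1.1 -42.3 -51.7] z 192.7
```

View pics/w7.png

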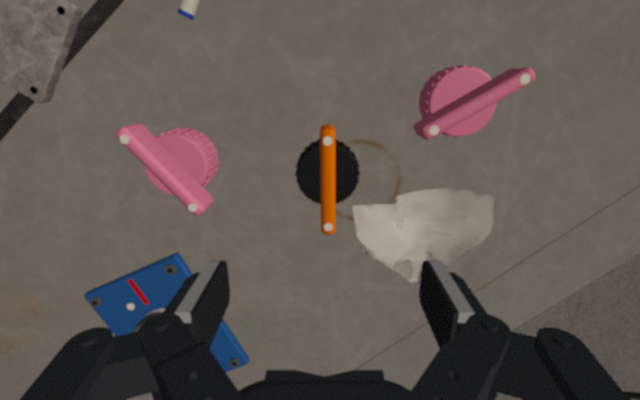

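The nut's bar runs from (327,130) to (328,230), in line with the tool x axis. There is a cloth at (425,230) to its right, so I'll use a narrower opening. I need the bar centre and the cloth height.

```bash
cat >> h.py <<'E'
def bar(d,P,lo,hi):
    """bar pixels in tool frame, world z within lo..hi"""
    I=cv2.cvtColor(d['img'],cv2.COLOR_RGB2HSV).astype(int); H,S=I[...,0],I[...,1]; o=get_obs(); T=R.from_rotvec(o['tool_rot'])
    q=T.inv().apply(P.reshape(-1,3)-o['tool_pos']); m=((H>4)&(H<22)&(S>140)&(P[...,2]>lo)&(P[...,2]<hi)).ravel()&(abs(q[:,1])<.06)&(abs(q[:,0])<.06)
    q=q[m]; print('bar z',np.percentile(P.reshape(-1,3)[m][:,2],[5,50,95]).round(4),'tool frame:'); rect(q)
E
python3 - <<'E'
from h import *
d=pickle.load(open('pics/w7.pkl','rb')); P=world(d); bar(d,P,.058,.07)
o=get_obs(); T=R.from_rotvec(o['tool_rot']); q=T.inv().apply(P.reshape(-1,3)-o['tool_pos']);z=P[...,2].ravel()
m=(abs(q[:,0])<.03)&(q[:,1]>.032)&(q[:,1]<.065)&(z<.08); print('right zmax',np.percentile(z[m],[50,99,100]))
m=(abs(q[:,0])<.03)&(q[:,1]<-.032)&(q[:,1]>-.065)&(z<.08); print('left zmax',np.percentile(z[m],[50,99,100]))
E
```

```text
bar z [0.0588 0.0613 0.0627] tool frame:
  n 1346 mean [0.0074 0.0033 0.0799] rect [4.9 3.2] [11.7 88.1] 89.4 axis 179.5
right zmax [-0.00084012  0.00082679  0.02620082]
left zmax [-1.48411322e-03  3.31108081e-05  1.07178590e-03]
```

{"op": "carry_out", "data": {
  "series": [
    [0,0,-0.5,5,3,30,45],
    [0,0,-0.5,5,3,60,45],
    [0,0,-0.5,5,3,60,45],
    [0,0,-0.5,5,3,95,45],
    [0,0,-0.5,5,3,120,45],
    [0,0,-0.5,5,3,135,45],
    [0,0,-0.5,5,3,136,8],
    [0,0,-0.5,5,3,136,8],
    [0,0,-0.5,5,3,136,8],
    [0,0,-0.5,5,3,136,8]
  ],
  "force": 30
}}

```text
time_s: 14.2
tool_pos: [0.5334, -0.2482, 0.0063]
tool_rot: [2.953, -1.072, 0.004]
force: [0.5, 0.3, 4.3]
gripper_width: 0.0112
grasp_force: 36.1
```

{"op": "carry_out", "data": {
  "series": [
    [0,0,0,0,0,0,8],
    [0,0,0,0,0,0,8],
    [0,0,0,0,0,0,8],
    [0,0,0,0,0,0,8],
    [0,0,0,0,0,-5,8],
    [0,0,0,0,0,-30,8],
    [0,0,0,0,0,-70,8],
    [0,0,0,0,0,-130,8],
    [0,0,0,0,0,-130,8],
    [0,0,0,0,0,-130,8]
  ]
}}

```text
time_s: 15.45
tool_pos: [0.5321, -0.2476, 0.1346]
tool_rot: [-2.953, 1.072, 0.0]
force: [-0.7, 0.1, -1.7]
gripper_width: 0.0113
grasp_force: 35.4
```

```bash
cat >> h.py <<'E'
def held(d,P):
    o=get_obs(); T=R.from_rotvec(o['tool_rot']); q=T.inv().apply(P.reshape(-1,3)-o['tool_pos'])
    I=cv2.cvtColor(d['img'],cv2.COLOR_RGB2HSV).astype(int); m=((I[...,0]>4)&(I[...,0]<22)&(I[...,1]>140)).ravel()&(abs(q[:,1])<.02)&(abs(q[:,0])<.06)&(q[:,2]>-.1)
    print('held bar tool mm z pct',(1000*np.percentile(q[m][:,2],[2,10,50,90,98])).round(1),'x',(1000*np.percentile(q[m][:,0],[1,99])).round(1)); 
    t=m&(q[:,2]<np.percentile(q[m][:,2],3)+.004); print('top face:'); rect(q[t])
    h=(np.hypot(q[:,0],q[:,1])<.032)&(q[:,2]<.02)&(q[:,2]>-.06)&(I[...,2].ravel()<60); print('dark z',(1000*np.percentile(q[h][:,2],[1,50,99])).round(1) if h.sum() else 0)
E
python3 - <<'E'
from h import *
d=grab('wrist','w8'); P=world(d); o=get_obs(); print(o['tool_pos'],o['gripper_width'],o['grasp_force']); held(d,P)
rel((.5036,.0127,.15),6.2)
E
```

```text
[ 0.5313461  -0.24715685  0.13329379] 0.011323367326995857 35.37124156951904
held bar tool mm z pct [-59.2 -57.4 -56.3 -52.  -29.1] x [-42.1  43.9]
top face:
  n 4133 mean [ 0.0043  0.0004 -0.0565] rect [-1.   0.1] [89.5 11.9] 0.1 axis 179.9
dark z [-58.9 -28.8  -1.4]
now yaw -39.9 turns [ -0.    0.1 -46.1] [  0.2   0.  133.9] shift [-188.  -181.5  -16.3]
```

View pics/w8.png

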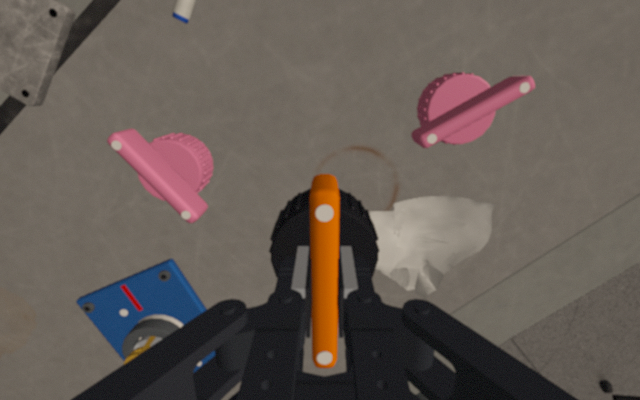

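The nut is held with the bar centred, bar top at (325,270). I'll carry it over the post.

{"op": "carry_out", "data": {
  "series": [
    [0,0,0,-30,-30,-10,8],
    [0,0,-9,-65,-65,-10,8],
    [0,0,-18,-105,-105,-10,8],
    [0,0,-27,-145,-145,-10,8],
    [0,0,-36,-187,-182,-10,8],
    [0,0,-46,-187,-182,-10,8],
    [0,0,-46,-187,-182,-10,8],
    [0,0,-46,-187,-182,-10,8],
    [0,0,-46,-187,-182,-10,8],
    [0,0,-46,-187,-182,-10,8]
  ]
}}

```text
time_s: 16.75
tool_pos: [0.5057, 0.0113, 0.1448]
tool_rot: [-3.137, -0.163, 0.0]
force: [-0.1, -0.0, -1.2]
gripper_width: 0.0112
grasp_force: 35.4
```

Run:
```python
from h import *
d=grab('wrist','w9'); P=world(d); o=get_obs(); print(o['tool_pos'],o['gripper_width'],o['grasp_force'],o['joint_pos'][5]); held(d,P); base(d,P)
rel((.5046,.0128,.070),6.2)
```

```text
[0.50572235 0.01138589 0.14484112] 0.011309445032631243 35.366533398628235 1.387348137273834
held bar tool mm z pct [-57.2 -56.1 -54.8 -38.   92.9] x [-43.4  42.7]
top face:
  n 4156 mean [ 0.0029  0.0007 -0.0552] rect [-1.8  0.8] [12.3 89.3] 89.7 axis 180.0
dark z [-59.  -27.5   0.4]
plate
  n 10826 mean [0.5311 0.0151 0.0089] rect [503.8  12.6] [118.4 157.7] 74.2 axis 125.9
red
  n 148 mean [ 0.5599 -0.003   0.0099] rect [559.8  -3. ] [ 3.8 32.1] 74.1 axis 164.2
white ((506.34344482421875, 15.291792869567871), 27.963346481323242)
post ((510.3712463378906, 11.808606147766113), 15.265806198120117) 0.061071561995129586
dots 76
  n 76 mean [0.5531 0.0182 0.0096] rect [553.1  18. ] [7.5 8.3] 5.3 axis 98.5
now yaw 6.0 turns [-0.   0.  -0.2] [  0.    0.  179.8] shift [-1.  -1.5 74.8]
```

{"op": "carry_out", "data": {
  "series": [
    [0,0,0,-0.5,-1.8,20,8],
    [0,0,0,-0.5,-1.8,45,8],
    [0,0,0,-0.5,-1.8,65,8],
    [0,0,0,-0.5,-1.8,72,8],
    [0,0,0,-0.5,-1.8,75,8],
    [0,0,0,-0.5,-1.8,78,8],
    [0,0,0,-0.5,-1.8,80,8],
    [0,0,0,-0.5,-1.8,82,8],
    [0,0,0,-0.5,-1.8,83,8],
    [0,0,0,-0.5,-1.8,84,8]
  ]
}}

```text
time_s: 18.05
tool_pos: [0.5051, 0.0136, 0.0609]
tool_rot: [3.137, 0.167, 0.0]
force: [-0.6, 0.4, -2.0]
gripper_width: 0.0111
grasp_force: 35.4
```

{"op": "carry_out", "data": {
  "series": [
    [0,0,0,0,0,0.8,8],
    [0,0,0,0,0,1.5,8],
    [0,0,0,0,0,1.5,8],
    [0,0,0,0,0,1.5,8],
    [0,0,0,0,0,1.5,15.5],
    [0,0,0,0,0,1.5,15.5],
    [0,0,0,0,0,1.5,15.5],
    [0,0,0,0,0,1.5,15.5],
    [0,0,0,0,0,1.5,15.5],
    [0,0,0,0,0,1.5,15.5]
  ]
}}

```text
time_s: 19.3
tool_pos: [0.505, 0.0136, 0.0594]
tool_rot: [3.137, 0.167, -0.0]
force: [0.1, -0.2, 0.2]
gripper_width: 0.0154
grasp_force: 0.0
```

Run:
```python
from h import *
d=grab('wrist','w10'); P=world(d); o=get_obs(); print(o['tool_pos'],o['gripper_width'],o['force']); held(d,P)
```

```text
[0.50499427 0.01358282 0.05939735] 0.015438905338442414 [ 0.38889284  0.21834164 -0.28122094]
held bar tool mm z pct [-56.4 -55.9 -54.8 -45.1 -26.9] x [-43.6  42.7]
top face:
  n 4103 mean [ 0.0031  0.0004 -0.0549] rect [-2.1  0.4] [89.4 11.8] 0.0 axis -180.0
dark z [-59.2 -27.4   1.1]
```

View pics/w10.png

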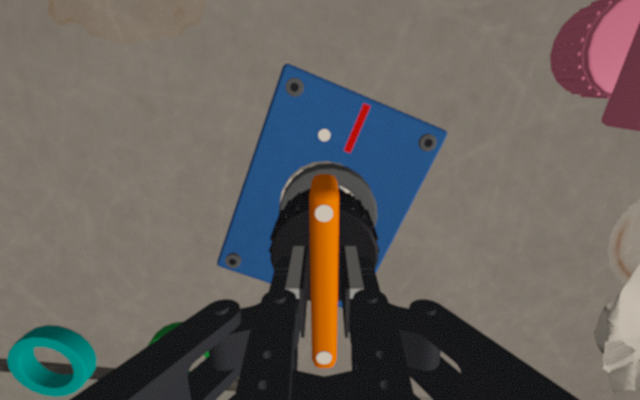

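The bar is over the dot (324,135), and the nut is seated on the crowns and loose between the fingers. Now turning anticlockwise.

{"op": "carry_out", "data": {
  "series": [
    [0,0,-4,-1.5,0.7,0,15.5],
    [0,0,-12,-1.5,0.7,0,15.5],
    [0,0,-20,-1.5,0.7,0,15.5],
    [0,0,-28,-1.5,0.7,0,15.5],
    [0,0,-36,-1.5,0.7,0,15.5],
    [0,0,-44,-1.5,0.7,0,15.5],
    [0,0,-52,-1.5,0.7,0,15.5],
    [0,0,-59,-1.5,0.7,0,15.5],
    [0,0,-66,-1.5,0.7,0,15.5],
    [0,0,-72,-1.5,0.7,0,15.5]
  ]
}}

```text
time_s: 20.6
tool_pos: [0.5035, 0.0127, 0.0593]
tool_rot: [-2.436, -1.984, 0.0]
force: [0.2, -0.3, -0.3]
gripper_width: 0.0154
grasp_force: 0.0
```

Run:
```python
from h import *
d=grab('wrist','w11'); P=world(d); o=get_obs(); print(o['tool_pos'],o['gripper_width'],o['force']); held(d,P); rel((.5036,.0127,.05),164.2)
```

```text
[0.50352719 0.01276737 0.05934085] 0.015608528782063386 [0.15498561 0.81909802 0.66033028]
held bar tool mm z pct [-45.9 -45.1 -43.1 -36.2 -16.1] x [-37.1  48.3]
top face:
  n 3307 mean [ 0.0042  0.0011 -0.0438] rect [4.  1.3] [88.  11.8] 6.9 axis -173.5
dark z [-59.2 -16.   11.6]
now yaw 78.6 turns [ -0.   -0.  -85.6] [-0.   0.  94.4] shift [-0.1  0.1  9.3]
```

The nut has dropped about 11 mm. I'll follow it down and turn clockwise.

{"op": "carry_out", "data": {
  "series": [
    [0,0,0,0,0,5,15.5],
    [0,0,0,0,0,10,15.5],
    [0,0,7,0,0,10,15.5],
    [0,0,14,0,0,11,15.5],
    [0,0,21,0,0,11,15.5],
    [0,0,28,0,0,12,15.5],
    [0,0,35,0,0,13,15.5],
    [0,0,42,0,0,14,15.5],
    [0,0,49,0,0,14,15.5],
    [0,0,56,0,0,15,15.5]
  ]
}}

```text
time_s: 21.9
tool_pos: [0.5034, 0.0128, 0.044]
tool_rot: [-3.085, -0.594, 0.001]
force: [0.8, 0.9, 0.2]
gripper_width: 0.0156
grasp_force: 0.0
```

Run:
```python
from h import *
d=grab('wrist','w12'); P=world(d); o=get_obs(); print(o['tool_pos'],o['gripper_width'],o['force']); held(d,P); rel((.5036,.0127,.042),164.2)
```

```text
[0.50325382 0.01277703 0.04379042] 0.015457651451567474 [-0.04868548  0.00160018 -0.45078907]
held bar tool mm z pct [-56.6 -56.  -54.7 -43.2 -27.3] x [-39.8  45.3]
top face:
  n 4144 mean [ 0.0052  0.0003 -0.055 ] rect [1.2 1. ] [13.1 89.3] 80.9 axis 171.3
dark z [-59.1 -27.3  10.9]
now yaw 21.4 turns [  -0.    -0.  -142.8] [-0.   0.  37.2] shift [0.3 0.2 1.8]
```

{"op": "carry_out", "data": {
  "series": [
    [0,0,7,0,0,1,15.5],
    [0,0,14,0,0,1.5,15.5],
    [0,0,21,0,0,2,15.5],
    [0,0,27,0,0,2,15.5],
    [0,0,32,0,0,2,15.5],
    [0,0,36,0,0,2,15.5],
    [0,0,40,0,0,2,15.5],
    [0,0,43,0,0,2,15.5],
    [0,0,45,0,0,2,15.5],
    [0,0,45,0,0,2,15.5]
  ]
}}

```text
time_s: 23.2
tool_pos: [0.5034, 0.0128, 0.0421]
tool_rot: [3.079, -0.623, -0.001]
force: [-0.2, 0.5, -0.3]
gripper_width: 0.0154
grasp_force: 0.1
```

Run:
```python
from h import *
d=grab('wrist','w13'); P=world(d); o=get_obs(); print(o['tool_pos'],o['gripper_width'],o['force'],o['ft_torque']); held(d,P); rel((.5036,.0127,.042),164.2)
```

```text
[0.50346052 0.01274885 0.04224755] 0.015540058995851294 [ 0.03200225 -0.57457774  0.36488466] [-0.01798528  0.06514668  0.010396  ]
held bar tool mm z pct [-54.7 -54.1 -52.9 -40.7 -25.4] x [-39.9  45.5]
top face:
  n 4095 mean [ 0.0062  0.0001 -0.0532] rect [1.5 0.9] [13.2 89.1] 80.7 axis 171.3
dark z [-59.  -25.6   6.1]
now yaw -22.8 turns [  0.  -0. 173.] [ 0.  0. -7.] shift [ 0.1 -0.   0.2]
```

{"op": "carry_out", "data": {
  "series": [
    [0,0,1,0,0,0,15.5],
    [0,0,2,0,0,0,15.5],
    [0,0,3,0,0,0,15.5],
    [0,0,3.5,0,0,0,15.5],
    [0,0,3.5,0,0,0,15.5],
    [0,0,3.5,0,0,0,15.5],
    [0,0,3.5,0,0,0,15.5],
    [0,0,3.5,0,0,0,15.5],
    [0,0,3.5,0,0,0,15.5],
    [0,0,3.5,0,0,0,15.5]
  ]
}}

```text
time_s: 24.5
tool_pos: [0.5035, 0.0127, 0.0424]
tool_rot: [3.059, -0.718, -0.0]
force: [0.2, -0.2, -1.2]
gripper_width: 0.0156
grasp_force: 3.7
```

Run:
```python
from h import *
d=grab('wrist','w14'); P=world(d); o=get_obs(); print(o['tool_pos'],o['gripper_width'],o['grasp_force'],o['force'],o['ft_torque']); held(d,P); rel((.5036,.0127,.042),164.2)
```

```text
[0.50352339 0.01274531 0.0423629 ] 0.015194198921651423 3.72518262360245 [ 0.87761183 -0.6926548  -2.05224703] [-0.00695329  0.03945331  0.09614166]
held bar tool mm z pct [-54.6 -54.  -52.8 -40.1 -25.4] x [-39.5  45.4]
top face:
  n 4061 mean [ 0.0064 -0.0001 -0.0532] rect [1.7 1.6] [14.4 89.5] 79.4 axis 170.0
dark z [-59.3 -25.5   6. ]
now yaw -26.4 turns [  0.   -0.  169.4] [  0.    0.  -10.6] shift [0.1 0.  0.4]
```

The stop is reached: the bar is within half a degree of the red lines, and there is a small reaction torque. I'll straighten the fingers, open and retreat.

{"op": "carry_out", "data": {
  "series": [
    [0,0,-5,0,0,0,18],
    [0,0,-10.5,0,0,0,40],
    [0,0,-10.5,0,0,0,40],
    [0,0,-10.5,0,0,0,40],
    [0,0,-10.5,0,0,0,40],
    [0,0,-10.5,0,0,-20,40],
    [0,0,-10.5,0,0,-60,40],
    [0,0,-10.5,0,0,-110,40],
    [0,0,-10.5,-50,0,-120,40],
    [0,0,-10.5,-50,0,-120,40]
  ]
}}

```text
time_s: 25.8
tool_pos: [0.4579, 0.036, 0.1638]
tool_rot: [-3.111, 0.434, -0.003]
force: [0.1, -0.1, 0.6]
gripper_width: 0.0403
grasp_force: 0.0
```

Run:
```python
from h import *
d=grab('wrist','w15'); P=world(d); o=get_obs(); print(o['tool_pos'],o['force']); base(d,P); nut(d,P,(.5036,.0127),.034)
z=P[...,2];r=np.hypot(P[...,0]-.5036,P[...,1]-.0127); print(np.percentile(z[(z>.06)&(z<.08)&(r<.03)],[5,50,95]))
```

```text
[0.45863315 0.0353988  0.16312068] [-0.33998169  0.08130467 -0.00745219]
plate
  n 14046 mean [0.5125 0.0112 0.009 ] rect [503.7  12.5] [118.3 158.1] 74.2 axis 162.5
red
  n 139 mean [0.5445 0.0011 0.0098] rect [503.3  12.3] [  4.1 149.8] 74.3 axis 164.2
dots 126
  n 126 mean [0.5098 0.0135 0.0096] rect [503.2  12.9] [108.3   8.3] 6.2 axis -173.8
bar top z 0.0955
  n 1686 mean [0.5071 0.011  0.0964] rect [505.   13.3] [15.2 88. ] 75.3 axis 164.8
[0.06642149 0.06790678 0.06911164]
```

View pics/w15.png

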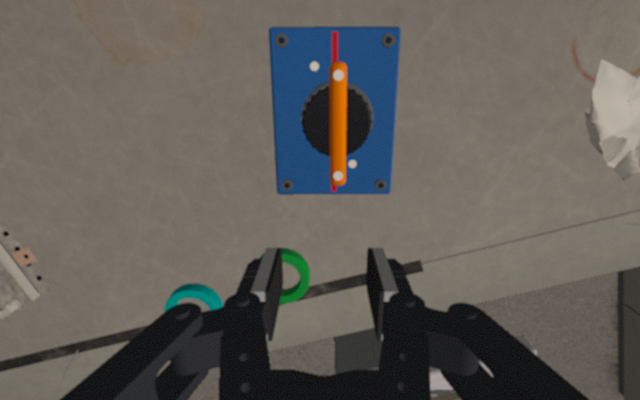

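The bar, (339,65) to (338,182), lies along the red lines at 164.8° against 164.2°. The nut is down on the ring, bar top at about 97 mm, and the gripper is clear. Handing in.

```bash
python3 -c "
from workcell import close_job; print(close_job())"
```

```text
the job is handed in; nothing more can be done
None
```

The job is handed in: the clamp ring lies flat on the support, and the wing nut is run down onto it with its bar along the red lines (within about 1°). The arm is clear, at about 26 s on the robot's clock; I did not check the bystanders separately at the end.

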